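# Feel along the glued moulding and stop on its red end

### The arm

A 6-joint arm with a two-finger parallel gripper is mounted at the origin on the work surface. World frame = base frame: x ahead of the robot, y to its left, z up, the work surface at z = 0. Lengths are in m, angles in degrees, forces in N, time in s.
With the tool pointing down it reaches from about 0.375 to 0.9 m from the base axis. Payload 3.1 kg.
Tool frame: the origin (TCP) lies on the centre line of the jaws, within the pads' length; the fingertips stand finger_overhang ahead of it and the grasp point (between the pads) lies 5 mm behind it (finger_overhang is the distance from the TCP to the fingertips, in m); z points along the fingers, y is the line along which they close (so a half turn about z gives the same grasp; the last joint's range is limited). The gripper opens to 87 mm and grips with 3 to 60 N. Pads are 19 mm wide; open, the fingers measure 117 mm over their backs; the gripper's body (75 mm by 190 mm) begins 51 mm behind the grasp point.
Start: joints at [57.153, 30.224, 82.088, -0, 67.689, -10.227], TCP at [0.24, 0.577, 0.237] pointing down, gripper open.
Joint ranges: [-176.69, 176.69], [-43.24, 126.21], [12.49, 139.97], [-82, 262], [0, 151.66], [-163.58, 163.58]. Speed limits (degrees/s): [159.86, 159.86, 180, 180, 180, 180].

### API

Orientations are given as a 3x3 rotation matrix whose columns are the frame's x, y, z axes.
In Python, from rig import read_state, capture, calibration, hand_in, finger_overhang gives the robot as it stands.
- The arm moves only by the tool send_rows, never from a script. Its argument "plan" is a list of rows, each a list of 5 numbers: the closure in counts, from 0 (fully open) to 255 (shut), then the shift along the tool's x, y, z in m, then the turn about the tool's z in rad. A call has 1 to 20 rows; each row shifts and turns the commanded pose from where the row before left it, along the tool's axes as they then stand; what a row does not reach is not made up. A row lasts 1/12 s, in which the tool goes at most 41.7 mm and 7.16 degrees, less where a joint would pass 70% of its speed; a pose out of reach is approached as far as the arm can. A call is refused whole if a number of a shift passes 0.0417 or a number of a turn 0.125, either way. A call with a gripper value outside its range is refused whole. The fingers move at their own pace and stop on an object; the grip force is fixed at half the most. Time passes only in rows, so rows that do not move let the fingers close. It gives the time, the measured TCP pose, the force, the opening and the grip force at its end, in the units of the state.
- read_state(): the state, without advancing time (a new reading comes with each control period).
- capture(name): name is "scene" or "top"; returns (picture, depth): 400x640x3 uint8, blue, green, red; 400x640 float32, m along the optical axis (not along the pixel's ray), 0 where there is no reading.
- calibration(name): a dict with "fx", "fy", "cx", "cy" (pixels), "xyz" and "rotation" of the camera in the world. Camera axes: x right, y down, z forward; pixel columns grow to the right and rows downward; lengths in m; the calibration is good to about 2 mm. A picture is of the moment at which its call begins. calibration takes no time and is no camera call.
- hand_in(): hands the job in; it is judged then, once.
The state is a dict: "time_s": time; "joint_positions": joint angles; "qvel": joint speeds; "tau": joint torques, N m; "position": TCP position; "tcp_rot": TCP orientation; "force": force on the tool from outside, world axes, zero at the start; "moment": the same for the moment, N m; "opening": opening from 0.0 (shut) to 1.0 (fully open); "grasp_force": force on a finger pad.
Only numpy, scipy, OpenCV 4.12 (cv2) and the standard library are available. Lean on these libraries where they do the work, as an engineer would, in place of code of your own. Each camera call takes 0.05 s, during which the arm holds its last target. There are 200 camera calls.

### The job

Check the freshly glued S-shaped moulding by feel: with the fingertips (best kept shut and pointing down), start on its brass end and run lightly along the top of the moulding, following the whole curve in contact, to its red end, and finish while holding the fingertips there, resting lightly on the red disc. Never push the sprung panel down to its stops, do not touch the panel beside the moulding, and leave the offcut, the tin and the tools where they are; nothing is gripped or lifted.

Things in the scene. Friction and masses are not known exactly. Their poses are not given: they have to be found in the camera images.
- cradle: plywood base board 200 x 280 x 18 mm with a red block at each short end, fixed to the table, at any yaw; origin at the centre of its underside; z up, y along its 280 mm side. Everything on it is fixed in its plane.
- panel: white-primed door panel 190 (x) x 270 (y) x 18 mm lying level on four springs above the cradle; origin at the centre of its underside, its top 18 mm above that (64 mm above the table when not pressed)
- float (a joint): how far the panel with its moulding is pressed straight down on its springs, m: 0 untouched, 0.012 on its hard stops. It starts to sink at about 0.5 to 1.1 N and then gives about 1.7 mm per newton (about 8 N at the stops); it springs back up by itself.
- moulding: dark wooden S-shaped moulding glued on the panel: a raised strip 14 mm wide with a level top 6 mm above the panel (70 mm above the table when not pressed), 240 mm long along the curve, with a brass disc at its start and a red disc at its other end (both 24 mm across, 6 mm high); origin at the panel's centre on the panel's top face, axes as the panel's. In its frame the centre line is x = 26 mm * sin(2 pi y / 210 mm), y from -105 mm (brass) to +105 mm (red).
- m0 (a point): point on the moulding's centre line, on its top face: centre of the brass disc, the start; moves down with the panel; z up
- m1 (a point): point on the moulding's centre line, on its top face: 30 mm along the curve from the brass end; moves down with the panel; z up
- m2 (a point): point on the moulding's centre line, on its top face: 60 mm along the curve from the brass end; moves down with the panel; z up
- m3 (a point): point on the moulding's centre line, on its top face: 90 mm along the curve from the brass end; moves down with the panel; z up
- m4 (a point): point on the moulding's centre line, on its top face: 120 mm along the curve from the brass end; moves down with the panel; z up
- m5 (a point): point on the moulding's centre line, on its top face: 150 mm along the curve from the brass end; moves down with the panel; z up
- m6 (a point): point on the moulding's centre line, on its top face: 180 mm along the curve from the brass end; moves down with the panel; z up
- m7 (a point): point on the moulding's centre line, on its top face: 210 mm along the curve from the brass end; moves down with the panel; z up
- m8 (a point): point on the moulding's centre line, on its top face: centre of the red disc, the far end; moves down with the panel; z up
- offcut: loose brown wooden offcut 36 x 30 x 28 mm high standing on the panel beside the moulding; origin at the centre of its underside; leave alone
- tin: loose aluminium tin 41 mm across, 34 mm high, standing on the panel beside the moulding; origin at the centre of its underside; leave alone
- glue: loose yellow glue bottle 60 mm across, 170 mm high, standing on the table; origin at its foot; leave alone
- mallet: loose rubber-headed mallet lying on the table; origin under it at table height; leave alone
- tape: loose yellow tape measure 80 x 37 x 65 mm high on the table; origin at its foot; leave alone
- driver: loose screwdriver lying on the table; origin under it at table height; leave alone

How it is judged (in metres and radians):
On the way, in this order (a step that is already met when the one before it is completed fails the run):
1. fingertips touch the moulding at its brass end (contact force between the fingers and moulding above 0.3 N and horizontal distance between the grasp point and m0 below 0.013 m), for 0.05 s.
2. fingertips touch the moulding 30 mm along (contact force between the fingers and moulding above 0.3 N and horizontal distance between the grasp point and m1 below 0.013 m), for 0.05 s.
3. fingertips touch the moulding 60 mm along (contact force between the fingers and moulding above 0.3 N and horizontal distance between the grasp point and m2 below 0.013 m), for 0.05 s.
4. fingertips touch the moulding 90 mm along (contact force between the fingers and moulding above 0.3 N and horizontal distance between the grasp point and m3 below 0.013 m), for 0.05 s.
5. fingertips touch the moulding 120 mm along (contact force between the fingers and moulding above 0.3 N and horizontal distance between the grasp point and m4 below 0.013 m), for 0.05 s.
6. fingertips touch the moulding 150 mm along (contact force between the fingers and moulding above 0.3 N and horizontal distance between the grasp point and m5 below 0.013 m), for 0.05 s.
7. fingertips touch the moulding 180 mm along (contact force between the fingers and moulding above 0.3 N and horizontal distance between the grasp point and m6 below 0.013 m), for 0.05 s.
8. fingertips touch the moulding 210 mm along (contact force between the fingers and moulding above 0.3 N and horizontal distance between the grasp point and m7 below 0.013 m), for 0.05 s.
9. fingertips rest on the red end (contact force between the fingers and moulding above 0.3 N and horizontal distance between the grasp point and m8 below 0.013 m), for 0.4 s.
At the end, for the whole second after the job is handed in: The fingertips still rest on the red disc: grasp point within 13 mm of its centre seen from above, contact force 0.3 to 10 N, panel less than 10.5 mm down; every loose thing within 20 mm of where it was (all of step 9 and contact force between the fingers and moulding below 10 N and value of joint float below 0.0105 m and distance of each of offcut, tin, glue, mallet, tape, driver from where it was at the start of the episode below 0.02 m); the arm keeps its last pose, push and grip.
It fails at once if the panel is pushed down to its stops (over 10.5 mm) or the moulding is struck (over 20 N) (not (value of joint float below 0.0105 m) or contact force between any of the arm, the fingers and moulding above 20 N).
It fails at once if the robot touches the panel beside the moulding (over 1 N) (contact force between any of the fingers, the arm and panel above 1 N).
It fails at once if a loose thing is pushed or lifted more than 20 mm from its place (distance of any of offcut, tin, glue, mallet, tape, driver from where it was at the start of the episode above 0.02 m).
It also fails if it takes over 48 s, if anything falls off the work surface, if the arm or the gripper's body presses on something with over 40 N, if the wrist force passes 120 N, or if a joint passes its speed limit or range.

## Working session

There is one attempt and no reset: what is moved stays moved. The work goes in short steps, Python scripts to look and compute and a tool call to move; the robot and the scene stay as the last step left them, time stands still between calls to the robot, and variables do not carry over. Pictures are saved under pics/ and viewed, at most 10 in all, crops included, and the job is handed in when it is done.

Besides the shell and the picture viewer there is one more tool, called after "Request:" as name([rows], argument=value, ...), one row to a line, values as JSON. send_rows: Moves the arm, as the interface text tells. Its arguments: {"type":"object","properties":{"plan":{"type":"array","items":{"type":"array","items":{"type":"number"}}}},"required":["plan"]}

```bash
mkdir -p pics
python3 - <<'E'
from rig import *
import cv2,numpy as np
s=read_state();print(s['time_s'],s['position'],s['tcp_rot'],s['force'],s['opening'],finger_overhang)
for n in("top","scene"):
    p,d=capture(n);cv2.imwrite(f'pics/{n}.png',p);np.save(f'pics/{n}_d.npy',d);print(n,calibration(n))
E
```

```text
0.0 [0.24000076 0.57634242 0.23558254] [[-9.23087980e-01  3.84587233e-01 -1.11451858e-03]
 [ 3.84588700e-01  9.23086286e-01 -1.80012273e-03]
 [ 3.36492602e-04 -2.09030290e-03 -9.99997759e-01]] [ 0.08869622 -0.05062605 -0.40306271] 0.9996930156460679 0.014
top {'fx': 506.90575049566485, 'fy': 506.90575049566485, 'cx': 319.18833992610377, 'cy': 191.91593235249871, 'xyz': array([0.35483231, 0.01804567, 1.45370229]), 'rotation': array([[-0.01934735, -0.98642476,  0.16307015],
       [-0.99981044,  0.01873243, -0.00530785],
       [ 0.00218109, -0.16314193, -0.9866002 ]])}
scene {'fx': 402.8666693899334, 'fy': 402.8666693899334, 'cx': 311.0072546174918, 'cy': 204.96794740855637, 'xyz': array([ 0.89079288, -0.59286506,  0.81741077]), 'rotation': array([[ 0.88625606,  0.33718476, -0.31757932],
       [ 0.46319164, -0.64230247,  0.61065624],
       [ 0.00192199, -0.68829788, -0.72542562]])}
```

View pics/top.png

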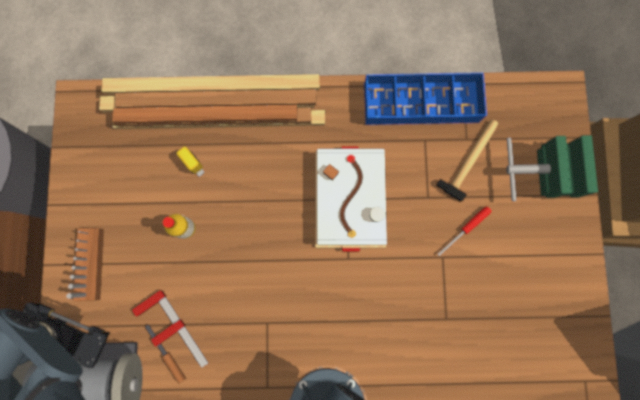

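View pics/scene.png

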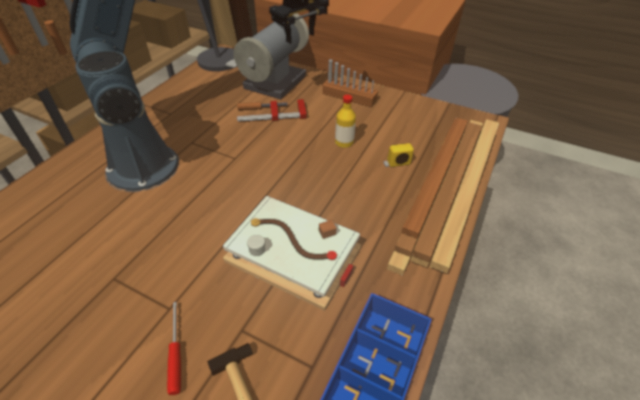

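The top view shows the panel at about (317-386, 149-246), with the brass disc near (351,234), the red disc near (351,159), the offcut near (330,172) and the tin near (376,214). The scene view shows brass near (255,222) and red near (332,256). I'll enlarge both.

```bash
cat > h.py <<'E'
import cv2,numpy as np
from rig import *
def proj(n,P):
    c=calibration(n);q=(np.atleast_2d(P)-c['xyz'])@c['rotation']
    return np.c_[c['fx']*q[:,0]/q[:,2]+c['cx'],c['fy']*q[:,1]/q[:,2]+c['cy']]
def ray(n,u,v,z):
    c=calibration(n);d=c['rotation']@np.array([(u-c['cx'])/c['fx'],(v-c['cy'])/c['fy'],1])
    return c['xyz']+d*(z-c['xyz'][2])/d[2]
E
python3 - <<'E'
from h import *
a=cv2.imread('pics/top.png')[142:254,306:396];b=cv2.imread('pics/scene.png')[190:302,220:364]
a=cv2.resize(a,None,fx=5,fy=5,interpolation=cv2.INTER_CUBIC);b=cv2.resize(b,None,fx=5,fy=5,interpolation=cv2.INTER_CUBIC)
cv2.imwrite('pics/ca.png',a);cv2.imwrite('pics/cb.png',b)
for n,roi in(("top",(142,254,306,396)),("scene",(190,302,220,364))):
    p=cv2.imread(f'pics/{n}.png').astype(int);B,G,R=p[...,0],p[...,1],p[...,2]
    red=(R-G>90)&(R-B>90)
    m=np.zeros_like(red);m[roi[0]:roi[1],roi[2]:roi[3]]=1
    k,l,st,ce=cv2.connectedComponentsWithStats((red&m).astype(np.uint8))
    for i in range(1,k):print(n,'red',st[i],ce[i],ray(n,*ce[i],.07))
    d=np.load(f'pics/{n}_d.npy')
for n,u,v in(("top",351,234),("top",351,159),("scene",255,222),("scene",332,256)):
    d=np.load(f'pics/{n}_d.npy');c=calibration(n);z=d[v,u]
    print(n,ray(n,u,v,.07),c['xyz']+c['rotation']@np.array([(u-c['cx'])/c['fx']*z,(v-c['cy'])/c['fy']*z,z]))
E
```

```text
top red [342 146  16   2  30] [349.5        146.53333333] [ 0.71109519 -0.07702034  0.07      ]
top red [347 155   8   7  41] [350.3902439 158.2195122] [ 0.67742194 -0.07853209  0.07      ]
top red [343 248  17   4  60] [350.73333333 249.35      ] [ 0.42381582 -0.07200845  0.07      ]
scene red [327 252   9   7  50] [331.34 254.84] [ 0.67768283 -0.08152994  0.07      ]
scene red [342 265  10  15  47] [346.17021277 272.42553191] [ 0.72738187 -0.10953449  0.07      ]
top [ 0.46547443 -0.07396612  0.07      ] [ 0.46540302 -0.07390674  0.07089298]
top [ 0.67515323 -0.08017188  0.07      ] [ 0.67550988 -0.08028124  0.06845933]
scene [ 0.46843102 -0.07883377  0.07      ] [ 0.46908873 -0.07963422  0.07116387]
scene [ 0.68043048 -0.08377841  0.07      ] [ 0.68005035 -0.08285847  0.06864939]
```

View pics/ca.png

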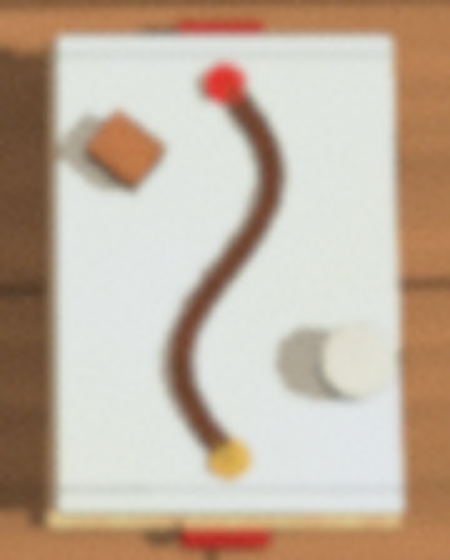

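View pics/cb.png

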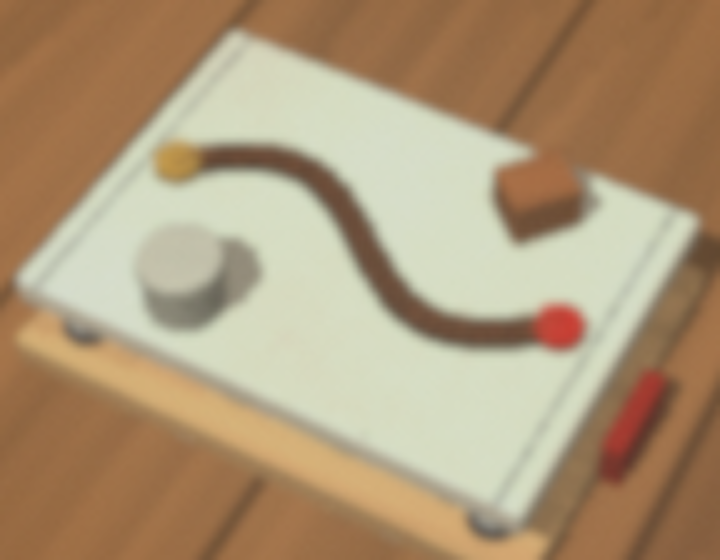

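```bash
cat >> h.py <<'E'
Y=np.linspace(-.105,.105,2001);C=np.c_[.026*np.sin(2*np.pi*Y/.21),Y]
def place(q,C=C):
    c,s=np.cos(q[2]),np.sin(q[2]);return C@np.array([[c,s],[-s,c]])+q[:2]
E
python3 - <<'E'
from h import *
from scipy.optimize import least_squares
from scipy.spatial import cKDTree
D={'top':((351.2,233.2),(350.4,158.4)),'scene':((255.2,221.8),(331.6,255.0))}
for n,roi in(("top",(152,240,330,366)),("scene",(214,264,250,338))):
    p=cv2.imread(f'pics/{n}.png').astype(int);B,G,R=p[...,0],p[...,1],p[...,2]
    m=np.zeros(R.shape,bool);m[roi[0]:roi[1],roi[2]:roi[3]]=1
    m&=(R<135)&(R-B>25)
    l=cv2.connectedComponentsWithStats(m.astype(np.uint8));i=1+np.argmax(l[2][1:,4])
    v,u=np.nonzero(l[1]==i);print(n,len(v),u.min(),u.max(),v.min(),v.max())
    W=np.array([ray(n,a,b,.07)[:2] for a,b in zip(u,v)]);E=np.array([ray(n,*a,.07)[:2] for a in D[n]])
    def f(q):
        M=place(q);t=cKDTree(M);_,j=t.query(W)
        return np.r_[(W-M[j]).ravel()/np.sqrt(len(W)/4),(E[0]-M[0]),(E[1]-M[-1])]
    yaw=np.arctan2(*(E[1]-E[0])[::-1])-np.pi/2
    r=least_squares(f,[*E.mean(0),yaw],loss='soft_l1',f_scale=.003);q=r.x
    print('q',q[:2],np.degrees(q[2]),'ends',E.round(4).tolist(),place(q)[[0,-1]].round(4).tolist(),'rms',np.sqrt((r.fun**2).mean()),'len',np.hypot(*(E[1]-E[0])))
E
```

```text
top 263 340 361 162 230
q [ 0.5723459  -0.07629963] -91.00610546991763 ends [[0.4676, -0.0746], [0.6769, -0.0785]] [[0.4674, -0.0745], [0.6773, -0.0781]] rms 0.00024454735736164225 len 0.20929461095082047
scene 403 260 326 219 258
q [ 0.57350186 -0.08018924] -90.93440788904566 ends [[0.4685, -0.0781], [0.6784, -0.0817]] [[0.4685, -0.0785], [0.6785, -0.0819]] rms 0.0002761734151716739 len 0.20992675342391404
```

Request:
send_rows([
  [255,0,0,0,-0.0987],
  [255,0,0,0,-0.0987],
  [255,0,0,0,-0.0987],
  [255,0,0,0,-0.0986],
  [255,-0.0114,-0.0327,0,0],
  [255,-0.0114,-0.0327,0,0],
  [255,-0.0114,-0.0327,0,0],
  [255,-0.0114,-0.0327,0,0],
  [255,-0.0114,-0.0327,0,0],
  [255,-0.0114,-0.0327,0,0],
  [255,-0.0114,-0.0327,0,0],
  [255,-0.0114,-0.0327,0,0],
  [255,-0.0114,-0.0327,0,0],
  [255,-0.0114,-0.0327,0,0],
  [255,-0.0114,-0.0327,0,0],
  [255,-0.0114,-0.0327,0,0],
  [255,-0.0114,-0.0327,0,0],
  [255,-0.0114,-0.0327,0,0],
  [255,-0.0114,-0.0327,0,0],
  [255,-0.0114,-0.0327,0,0],
])

```text
time_s: 1.77
position: [0.4227, 0.052, 0.2364]
tcp_rot: [[-1.0, 0.0, -0.0], [0.0, 1.0, 0.0], [0.0, 0.0, -1.0]]
force: [0.9, 0.7, 0.9]
opening: 0.006
grasp_force: 0.0
```

Request:
send_rows([
  [255,-0.0076,-0.0214,0,0],
  [255,-0.0076,-0.0214,0.021,0],
  [255,-0.0076,-0.0214,0.021,0],
  [255,-0.0076,-0.0214,0.021,0],
  [255,-0.0076,-0.0214,0.021,0],
  [255,-0.0076,-0.0214,0.021,0],
  [255,0,0,0.021,0],
  [255,0,0,0,0],
  [255,0,0,0,0],
  [255,0,0,0,0],
])

```text
time_s: 2.6
position: [0.468, -0.0742, 0.111]
tcp_rot: [[-1.0, -0.0, -0.0], [-0.0, 1.0, 0.0], [0.0, 0.0, -1.0]]
force: [0.3, 0.2, 0.1]
opening: 0.006
grasp_force: 0.0
```

Run:
```python
from h import *
s=read_state();print(s['time_s'],s['position'],s['force'],s['opening'])
o=[]
for n in("top","scene"):
    p,d=capture(n);cv2.imwrite(f'pics/{n}2.png',p)
    tip=s['position']-[0,0,.014];u=proj(n,tip)[0];print(n,u)
    w=45;x,y=(u-w).round().astype(int);c=cv2.resize(p[y:y+2*w,x:x+2*w],None,fx=4,fy=4,interpolation=cv2.INTER_CUBIC);print(x,y);o.append(c)
cv2.imwrite('pics/c2.png',np.hstack(o))
```

```text
2.6 [ 0.46799959 -0.07422618  0.11101761] [0.26423245 0.19706684 0.14923417] 0.006464548478640632
top [351.71584497 232.2356516 ]
307 187
scene [254.78864748 213.3112837 ]
210 168
```

View pics/c2.png

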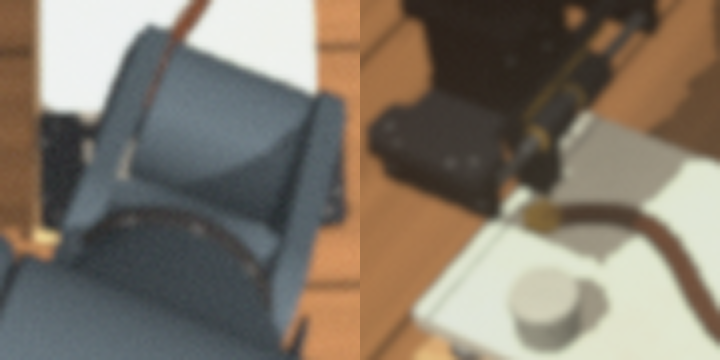

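Request:
send_rows([
  [255,0,-0.002,0.007,0],
  [255,0,0,0.007,0],
  [255,0,0,0.007,0],
  [255,0,0,0.002,0],
  [255,0,0,0.001,0],
  [255,0,0,0.001,0],
  [255,0,0,0.001,0],
  [255,0,0,0.001,0],
  [255,0,0,0.001,0],
  [255,0,0,0.001,0],
  [255,0,0,0.001,0],
  [255,0,0,0,0],
  [255,0,0,0,0],
  [255,0,0,0,0],
])

```text
time_s: 3.87
position: [0.4683, -0.0767, 0.0807]
tcp_rot: [[-1.0, 0.0, 0.0], [0.0, 1.0, -0.0], [-0.0, -0.0, -1.0]]
force: [-0.4, 0.1, 3.6]
opening: 0.005
grasp_force: 1.5
```

Run:
```python
from h import *
q=[.5729,-.0782,np.radians(-90.97)]
M=place(q);print(M[[0,-1]])
L=np.r_[0,np.cumsum(np.hypot(*np.diff(C,axis=0).T))];print(L[-1])
t=np.linspace(0,L[-1],61);P=np.c_[np.interp(t,L,M[:,0]),np.interp(t,L,M[:,1])]
P=(P-P[0]).round(4);d=np.diff(P,axis=0)
for k in range(0,60,20):
    print(P[k+20]+M[0]);print([[255,round(-a,4),round(b,4),0,0] for a,b in d[k:k+20].tolist()])
```

```text
[[ 0.46791505 -0.07642247]
 [ 0.67788495 -0.07997753]]
0.23885537786643718
[ 0.54011505 -0.05582247]
[[255, -0.0032, 0.0024, 0, 0], [255, -0.0032, 0.0024, 0, 0], [255, -0.0032, 0.0023, 0, 0], [255, -0.0032, 0.0023, 0, 0], [255, -0.0033, 0.0023, 0, 0], [255, -0.0034, 0.0021, 0, 0], [255, -0.0034, 0.0021, 0, 0], [255, -0.0034, 0.0019, 0, 0], [255, -0.0036, 0.0018, 0, 0], [255, -0.0037, 0.0016, 0, 0], [255, -0.0037, 0.0014, 0, 0], [255, -0.0038, 0.0011, 0, 0], [255, -0.0039, 0.0008, 0, 0], [255, -0.004, 0.0005, 0, 0], [255, -0.0039, 0.0001, 0, 0], [255, -0.004, -0.0002, 0, 0], [255, -0.0039, -0.0007, 0, 0], [255, -0.0039, -0.0009, 0, 0], [255, -0.0038, -0.0012, 0, 0], [255, -0.0037, -0.0015, 0, 0]]
[ 0.60571505 -0.10052247]
[[255, -0.0036, -0.0018, 0, 0], [255, -0.0035, -0.0019, 0, 0], [255, -0.0034, -0.002, 0, 0], [255, -0.0033, -0.0022, 0, 0], [255, -0.0033, -0.0023, 0, 0], [255, -0.0032, -0.0023, 0, 0], [255, -0.0031, -0.0024, 0, 0], [255, -0.0032, -0.0025, 0, 0], [255, -0.0031, -0.0025, 0, 0], [255, -0.0031, -0.0025, 0, 0], [255, -0.0031, -0.0025, 0, 0], [255, -0.0031, -0.0025, 0, 0
[... 177 characters left out ...]
021, 0, 0], [255, -0.0035, -0.0019, 0, 0], [255, -0.0036, -0.0017, 0, 0]]
[ 0.67791505 -0.08002247]
[[255, -0.0037, -0.0015, 0, 0], [255, -0.0038, -0.0013, 0, 0], [255, -0.0038, -0.0009, 0, 0], [255, -0.004, -0.0006, 0, 0], [255, -0.0039, -0.0003, 0, 0], [255, -0.004, 0.0002, 0, 0], [255, -0.004, 0.0004, 0, 0], [255, -0.0039, 0.0008, 0, 0], [255, -0.0038, 0.0012, 0, 0], [255, -0.0037, 0.0013, 0, 0], [255, -0.0037, 0.0016, 0, 0], [255, -0.0035, 0.0018, 0, 0], [255, -0.0035, 0.002, 0, 0], [255, -0.0034, 0.002, 0, 0], [255, -0.0033, 0.0022, 0, 0], [255, -0.0033, 0.0022, 0, 0], [255, -0.0033, 0.0023, 0, 0], [255, -0.0032, 0.0024, 0, 0], [255, -0.0032, 0.0024, 0, 0], [255, -0.0032, 0.0023, 0, 0]]
```

Request:
send_rows([
  [255,-0.0032,0.0024,0,0],
  [255,-0.0032,0.0024,0,0],
  [255,-0.0032,0.0023,0,0],
  [255,-0.0032,0.0023,0,0],
  [255,-0.0033,0.0023,0,0],
  [255,-0.0034,0.0021,0,0],
  [255,-0.0034,0.0021,0,0],
  [255,-0.0034,0.0019,0,0],
  [255,-0.0036,0.0018,0,0],
  [255,-0.0037,0.0016,0,0],
  [255,-0.0037,0.0014,0,0],
  [255,-0.0038,0.0011,0,0],
  [255,-0.0039,0.0008,0,0],
  [255,-0.004,0.0005,0,0],
  [255,-0.0039,0.0001,0,0],
  [255,-0.004,-0.0002,0,0],
  [255,-0.0039,-0.0007,0,0],
  [255,-0.0039,-0.0009,0,0],
  [255,-0.0038,-0.0012,0,0],
  [255,-0.0037,-0.0015,0,0],
])

```text
time_s: 5.53
position: [0.5409, -0.0561, 0.0805]
tcp_rot: [[-1.0, 0.0, -0.0], [0.0, 1.0, 0.0], [0.0, 0.0, -1.0]]
force: [-2.8, 0.4, 3.1]
opening: 0.005
grasp_force: 1.6
```

In contact at about 3 N and tracking the curve. I'll carry on.

Request:
send_rows([
  [255,-0.0036,-0.0018,0,0],
  [255,-0.0035,-0.0019,0,0],
  [255,-0.0034,-0.002,0,0],
  [255,-0.0033,-0.0022,0,0],
  [255,-0.0033,-0.0023,0,0],
  [255,-0.0032,-0.0023,0,0],
  [255,-0.0031,-0.0024,0,0],
  [255,-0.0032,-0.0025,0,0],
  [255,-0.0031,-0.0025,0,0],
  [255,-0.0031,-0.0025,0,0],
  [255,-0.0031,-0.0025,0,0],
  [255,-0.0031,-0.0025,0,0],
  [255,-0.0031,-0.0024,0,0],
  [255,-0.0032,-0.0024,0,0],
  [255,-0.0032,-0.0024,0,0],
  [255,-0.0033,-0.0023,0,0],
  [255,-0.0033,-0.0021,0,0],
  [255,-0.0034,-0.0021,0,0],
  [255,-0.0035,-0.0019,0,0],
  [255,-0.0036,-0.0017,0,0],
])

```text
time_s: 7.2
position: [0.6064, -0.1011, 0.0805]
tcp_rot: [[-1.0, 0.0, -0.0], [0.0, 1.0, -0.0], [0.0, -0.0, -1.0]]
force: [-2.7, 0.9, 3.0]
opening: 0.006
grasp_force: 1.6
```

Request:
send_rows([
  [255,-0.0037,-0.0015,0,0],
  [255,-0.0038,-0.0013,0,0],
  [255,-0.0038,-0.0009,0,0],
  [255,-0.004,-0.0006,0,0],
  [255,-0.0039,-0.0003,0,0],
  [255,-0.004,0.0002,0,0],
  [255,-0.004,0.0004,0,0],
  [255,-0.0039,0.0008,0,0],
  [255,-0.0038,0.0012,0,0],
  [255,-0.0037,0.0013,0,0],
  [255,-0.0037,0.0016,0,0],
  [255,-0.0035,0.0018,0,0],
  [255,-0.0035,0.002,0,0],
  [255,-0.0034,0.002,0,0],
  [255,-0.0033,0.0022,0,0],
  [255,-0.0033,0.0022,0,0],
  [255,-0.0033,0.0023,0,0],
  [255,-0.0032,0.0024,0,0],
  [255,-0.0032,0.0024,0,0],
  [255,-0.0032,0.0023,0,0],
])

```text
time_s: 8.87
position: [0.6786, -0.0801, 0.0806]
tcp_rot: [[-1.0, 0.0, -0.0], [0.0, 1.0, -0.0], [0.0, -0.0, -1.0]]
force: [-1.8, -1.4, 2.8]
opening: 0.004
grasp_force: 1.6
```

Request:
send_rows([
  [255,0,0,0,0],
  [255,0,0,0,0],
  [255,0,0,0,0],
  [255,0,0,0,0],
  [255,0,0,0,0],
  [255,0,0,0,0],
  [255,0,0,0,0],
  [255,0,0,0,0],
  [255,0,0,0,0],
  [255,0,0,0,0],
])

```text
time_s: 9.7
position: [0.6786, -0.0804, 0.0807]
tcp_rot: [[-1.0, 0.0, 0.001], [0.0, 1.0, -0.0], [-0.001, -0.0, -1.0]]
force: [1.6, 1.1, 3.1]
opening: 0.003
grasp_force: 1.5
```

Run:
```python
from h import *
s=read_state();print(s['time_s'],s['position'],s['force'])
p,d=capture("scene");cv2.imwrite('pics/c3.png',cv2.resize(p[150:310,210:400],None,fx=4,fy=4,interpolation=cv2.INTER_CUBIC)[:600])
print(proj("scene",s['position']-[0,0,.014]))
```

```text
9.7 [ 0.67861178 -0.08042323  0.08069225] [1.57948613 1.11580771 3.14868111]
[[331.8580019  255.50857276]]
```

View pics/c3.png

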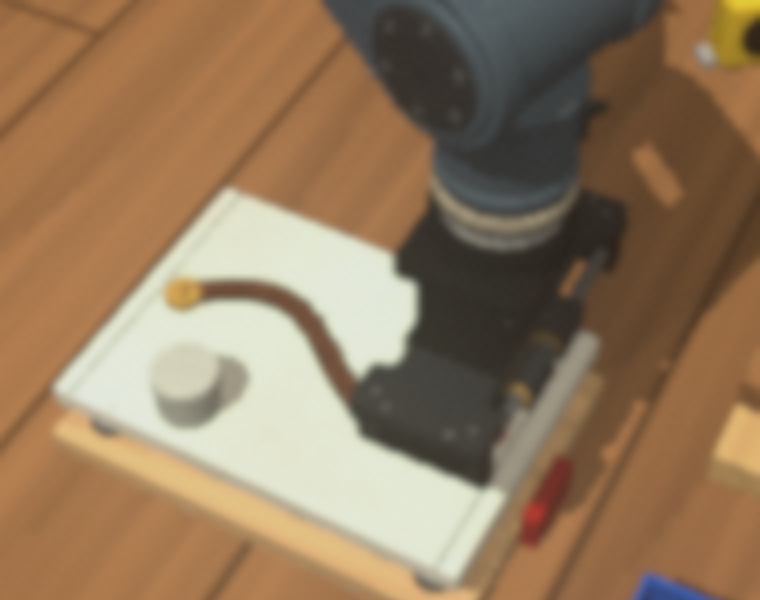

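The hand is over the red end, hiding the disc. The tip projects to (331.9, 255.5), and the disc was seen at (331.6, 255.0). The tin stands where it was, and the contact force is steady at about 3 N.

```bash
python3 -c "
from rig import *
print(hand_in())"
```

```text
the job is handed in; nothing more can be done
None
```

The job is handed in: the shut fingertips ran along the whole moulding from brass to red, reading about 3 N at each check, and rest on the red disc at about 3 N. The hand-in gave no verdict, and the offcut was out of view in the last picture.

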